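# Roll a herb jar home behind the keeper of a jar rack with a spatula

### The arm

A 6-joint arm with a two-finger parallel gripper is mounted at the origin on a cart in front of the work surface, level with it; the furniture and walls round the work are solid. World frame = base frame: x ahead of the robot, y to its left, z up, the work surface at z = 0. Lengths are in mm, angles in rad, forces in N, time in s.
With the tool pointing down it reaches from about 300 to 875 mm from the base axis. Payload 4.2 kg.
Tool frame: the origin (TCP) lies on the centre line of the jaws, within the pads' length; the fingertips stand 25 mm ahead of it and the grasp point (between the pads) lies 6 mm ahead of it; z points along the fingers, y is the line along which they close (so a half turn about z gives the same grasp; the last joint's range is limited). The gripper opens to 85 mm and grips with 20 to 120 N. Pads are 22 mm wide; open, the fingers measure 114 mm over their backs; the gripper's body (76 mm by 85 mm) begins 54 mm behind the grasp point. The pads swing forward as they close: fully open they stand 13 mm farther back than shut.
Start: joints at [1.214, 0.32, 1.565, -0, 1.257, -0.02], TCP at [190.022, 542.709, 234.938] pointing down, gripper open.
Joint ranges: [-3.11, 3.11], [-0.84, 2.01], [0.21, 2.61], [-1.34, 4.49], [0.05, 2.63], [-2.56, 2.56]. Speed limits (rad/s): [2.57, 2.57, 3.14, 3.14, 3.14, 3.14].

### API

Orientations are given as a rotation vector (axis times angle).
In Python, from station import bot gives the robot as it stands.
- The arm moves only by the tool carry_out, never from a script. Its argument "motion" is a list that holds one entry, the list of rows, each a list of 4 numbers: the shift along the tool's x, y, z in parts of the range, where 1.0 means 750 mm, then the turn about the tool's z in parts of the range, where 1.0 means pi rad. A call has 1 to 10 rows; each row is the pose to reach, as a shift and turn from the pose commanded when the call began, along the tool's axes at that moment; what a row does not reach only later rows make up. A row lasts 1/8 s, in which the tool goes at most 62.5 mm and 10.7 degrees, less where a joint would pass 70% of its speed; a pose out of reach is approached as far as the arm can. Shift and turn numbers lie between -1 and 1, and a call with a number outside is refused. A call with a gripper value outside its range is refused whole. "claw" is the closure, from 0 (fully open) to 1 (shut), set as the call begins (left out, the last holds). The fingers move at their own pace and stop on an object; the grip force is fixed at half the most. Time passes only in rows, so rows that repeat a pose let the fingers close. It gives the time, the measured TCP pose, the force, the opening and the grip force at its end, in the units of the state.
- bot.state(): the state, without advancing time (a new reading comes with each control period).
- bot.camera(name): name is "side" or "top"; returns a dict with "image" (400x640x3 uint8, red, green, blue), "fov_y" (degrees; the focal length in pixels is half the picture's height over the tangent of half this angle, whatever the lens; pixels are square), "cx", "cy" (the principal point, pixels), "k1" (the pictures are not rectified: a ray, as slopes to the right and down, at radius r is drawn at 1 + k1 r^2 times it, then the intrinsics apply), "cam_to_world" (4x4, takes a point from camera to world coordinates). Camera axes: x right, y up, looking along -z (the intrinsics and any distortion apply to the point x, -y, -z); pixel columns grow to the right and rows downward; lengths in mm; the calibration is good to about 2 mm. A picture is of the moment at which its call begins. There is no depth.
- bot.sign_off(): hands the job in; it is judged then, once.
Trained networks look in the newest picture that a camera, given by its name, has taken for a name from the list of things; names that differ only in an ending like _2 or _b are one class to them, and where a whole thing is asked for, a point or a joint stands for the part that bears it (a point fixed in the world has none). Each returns a list of dicts, best first, with "conf" (0 to 1); they miss things now and then, are a little off and sometimes report something else, mostly with a low value. They report only what shows in the picture. A call takes as long as a camera call.
- bot.look_for(camera, target): "box" ([left, top, right, bottom] in pixels, round what is visible of it).
- bot.pinpoint(camera, target): "at" ([column, row] in pixels: a listed point, or the origin of a listed thing).
The state is a dict: "time_s": time; "joint_pos": joint angles; "qvel": joint speeds; "joint_efforts": joint torques, N m; "tcp_pos": TCP position; "eef_rot": TCP orientation; "force": force on the tool from outside, world axes, zero at the start; "ft_torque": the same for the moment, N m; "gripper_width": opening from 0.0 (shut) to 1.0 (fully open); "grip_force": force on a finger pad.
Only numpy, scipy, OpenCV 4.12 (cv2) and the standard library are available. Lean on these libraries where they do the work, as an engineer would, in place of code of your own. Each camera call takes 0.05 s, during which the arm holds its last target. There are 200 camera calls.

### The job

A glass herb jar lies at the open end of the small wooden jar rack. Pick up the wooden spatula and, pushing gently with its blade and not touching the jar with the gripper, roll the jar in under the deck and press it into the sprung cushion until the two keeper prongs have dropped behind it and hold it there. Then lay the spatula flat on the dark stove cover again, clear of the rack, and leave the other things where they stand.

Things in the scene. Friction and masses are not known exactly. Their poses are not given: they have to be found in the camera images.
- jar_rack: pale wooden jar rack, 250 x 129 mm, 107 mm high over its guard rail, fixed on a dark wooden stove cover (top at z = 0.034). One lane with a slatted deck over its inner part. Origin: centre of its underside; +x runs along the lane from the open loading end inwards, z up. Lane floor: level, 16 mm above the origin, 113 mm wide between the side rails
- lane_mouth (a point): fixed point of the rack: the lane's open end, mid-width, on the floor (rack x = -125 mm). The loading end runs from here to the deck: open above, side rails 20 mm above the floor, a front lip 4 mm above it at x = -124 to -118 mm. The blade goes in here, over the lip
- deck_edge (a point): fixed point of the rack: front edge of the deck, mid-width, on its underside, 58 mm above the lane floor (rack x = -35 mm). The deck runs from here to x = +125 mm, top 82 mm above the rack's origin, dark guard rail to 107 mm. No gripper fits under it, but the spatula does
- keeper_slot (a point): fixed point of the rack (x = +35 mm), middle of the keeper's slot, at axle height, 52 mm above the floor. The keeper is clamped anywhere within 15 mm of it; where is not reported. Its two red prongs hang at y = -41 and +41 mm to 30 mm above the floor; the blade passes between them. Slick and weakly sprung, they swing inwards only; less than 2 N takes the jar under them
- lane_end (a point): fixed point of the rack (x = +110 mm), on the floor behind the cushion, a sprung pad on the keeper. The jar meets it with its middle 18 mm past the prongs: 2 N, rising to 4.6 N at a hard stop 13 mm on. Only in the last 2.5 mm do the prongs drop behind the jar; let go sooner, it comes back. Friction adds about 1 N: push at 15 mm/s or less until about 7 N is felt, then stop
- herb_jar: glass herb jar with a black cap, 41 mm in diameter, 105 mm long, 80 to 150 g, lying across the lane so that it rolls along it. Glass: press it with less than 20 N and roll it slower than 0.3 m/s. Origin: centre of its base; its z axis runs to the cap, level and across the lane
- jar_mid (a point): the middle of the herb jar, on its axis, 20.4 mm above the lane floor. It starts 30 to 60 mm in from the lane's mouth, up to 0.07 rad askew. Once held by the prongs it rests about 19 mm past them (rack x = +39 to +69 mm), the cushion pressing it on them with 2 N
- spatula: flat wooden spatula, 255 mm long, 90 g, lying on the stove cover. Origin: on its underside, 145 mm from the blade's edge; +x points to the blade, z up. Handle round, 19 mm wide, 18 mm high, x = -110 to 0 mm. Blade 50 mm wide, 7 mm thick, x = 70 to 145 mm, underside level with the handle's. It balances about 9 mm behind the origin
- spatula_grip (a point): where to grip the spatula: on the handle's axis, 25 mm behind the body's origin, 9 mm above the underside (z = 0.043 as it lies). Take it from above, closing across the handle with 100 N, fingertips just above the cover
- spatula_edge (a point): middle of the blade's straight front edge, 170 mm ahead of spatula_grip, 3.5 mm above the underside (z = 0.0375 as it lies); push the jar with this edge, 15 to 20 mm above the lane floor. The wall at the right of the range is near: the handle ends 85 mm behind the grip
- pepper_jar: bystander: herb jar with a black cap, 41 mm in diameter, 105 mm high, standing on the stove cover beyond the loading end; origin: centre of its base
- bean_tin: bystander: food tin with a red label, 75 mm in diameter, 58 mm high, standing on the stove cover near the rack's closed end; origin: centre of its base
- garlic: bystander: garlic bulb, 56 mm across and high, on the rack's deck, its top at about z = 0.17; origin: centre of its underside
- sill_jar: bystander: small glass jar with a tan lid, 56 mm in diameter, 93 mm high, standing on the stove cover beyond the rack's closed end; origin: centre of its base

How it is judged (in metres and radians):
On the way, in this order (a step that is already met when the one before it is completed fails the run):
1. the spatula is picked up (height (world z) of spatula_grip above 0.065 m), for 0.2 s.
2. the jar, pushed by the spatula, is well in under the deck (x of jar_mid in the frame of jar_rack above 0.034 m), for 0.2 s.
At the end, for the whole second after the job is handed in: the herb jar lies still in the lane under the deck (its middle more than 34 mm past the rack's middle), held by the prongs against the cushion, which presses on it with more than 1 N; the spatula lies still, flat and right side up on the stove cover, not touching the rack (x of jar_mid in the frame of jar_rack above 0.034 m and z of jar_mid in the frame of jar_rack below 0.042 m and linear speed of each of herb_jar, spatula below 0.02 m/s and contact force between herb_jar and cushion_c1 above 1 N and height (world z) of spatula_grip below 0.047 m and height (world z) of spatula_edge between 0.03 and 0.043 m and contact force between spatula and jar_rack below 0.1 N).
It fails at once if the spatula presses on the jar with more than 20 N (contact force between spatula and herb_jar above 20 N).
It fails at once if the gripper touches the jar (contact force between any of the fingers, the arm and herb_jar above 0.5 N).
It fails at once if the jar is batted along, or springs back, faster than 0.35 m/s (linear speed of herb_jar above 0.35 m/s).
It fails at once if the pepper jar, bean tin, garlic bulb or small glass jar is shoved more than 2 cm or tipped over (distance of any of pepper_jar, bean_tin, garlic, sill_jar from where it was at the start of the episode above 0.02 m or angle between any of pepper_jar, bean_tin, sill_jar's own z axis and vertical above 0.35 rad).
It also fails if it takes over 72 s, if anything falls off the work surface, if the arm or the gripper's body presses on something with over 40 N, if the wrist force passes 120 N, or if a joint passes its speed limit or range.

## Working session

There is one attempt and no reset: what is moved stays moved. The work goes in short steps, Python scripts to look and compute and a tool call to move; the robot and the scene stay as the last step left them, time stands still between calls to the robot, and variables do not carry over. Pictures are saved under pics/ and viewed, at most 10 in all, crops included, and the job is handed in when it is done.

Besides the shell and the picture viewer there is one more tool, called after "Request:" as name(argument=value, ...), one argument or row to a line, values as JSON. carry_out: Moves the arm, as the interface text tells. Its arguments: {"type":"object","properties":{"motion":{"type":"array"},"claw":{"type":"number"}},"required":["motion"]}

```bash
mkdir -p pics; cat > h.py <<'E'
import numpy as np, cv2
from station import bot
from scipy.spatial.transform import Rotation as R
def ray(c,px):
    f=200/np.tan(np.radians(c["fov_y"])/2)
    d=np.array([(px[0]-c["cx"])/f,(px[1]-c["cy"])/f]); u=d.copy()
    for _ in range(30): u=d/(1+c["k1"]*(u@u))
    M=np.array(c["cam_to_world"]); v=M[:3,:3]@np.array([u[0],-u[1],-1.])
    return M[:3,3],v/np.linalg.norm(v)
def onz(c,px,z):
    o,v=ray(c,px); return o+v*(z-o[2])/v[2]
def tri(rs):
    A=0;b=0
    for o,v in rs:
        P=np.eye(3)-np.outer(v,v);A=A+P;b=b+P@o
    return np.linalg.solve(A,b)
def proj(c,p):
    f=200/np.tan(np.radians(c["fov_y"])/2)
    M=np.array(c["cam_to_world"]); q=M[:3,:3].T@(np.array(p)-M[:3,3])
    u=np.array([q[0],-q[1]])/-q[2]; u=u*(1+c["k1"]*(u@u))
    return u*f+[c["cx"],c["cy"]]
def shot(n,name=None):
    c=bot.camera(n)
    if name: cv2.imwrite(f"pics/{name}.png",c["image"][:,:,::-1])
    return c
E
python3 - <<'E'
from h import *
np.set_printoptions(precision=1,suppress=True)
C={n:shot(n,n+"0") for n in("side","top")}
for n in C: print(n,np.array(C[n]["cam_to_world"])[:3,3],C[n]["fov_y"],C[n]["k1"])
Z={"lane_mouth":50,"deck_edge":108,"keeper_slot":102,"lane_end":50,"jar_rack":34,"jar_mid":70.4,"herb_jar":70.4,"spatula":34,"spatula_grip":43,"spatula_edge":37.5,"pepper_jar":34,"bean_tin":34,"garlic":116,"sill_jar":34}
for t,z in Z.items():
    rs=[]
    for n in C:
        d=bot.pinpoint(n,t)
        for k in d[:2]: print(t,n,np.array(k["at"]),round(k["conf"],2),onz(C[n],k["at"],z))
        if d: rs.append(ray(C[n],d[0]["at"]))
    if len(rs)==2: print("   tri",tri(rs))
s=bot.state();print(s["tcp_pos"],s["eef_rot"],R.from_rotvec(s["eef_rot"]).as_matrix(),s["force"],s["time_s"])
E
```

```text
side [514.3 845.4 646.2] 52.60782467001325 -0.02382706792663922
top [ 311.    59.4 1079.5] 53.65117944392639 -0.043446789387208105
lane_mouth side [287.3 206.5] 0.83 [547.1  -0.5  50. ]
lane_mouth side [312.1 236.9] 0.46 [488.2 123.2  50. ]
lane_mouth top [335.9 172.7] 0.58 [551.1   7.9  50. ]
   tri [548.1   8.4  56.7]
deck_edge top [310.7 189.9] 0.84 [494.1  74.5 108. ]
keeper_slot side [322.2 220.3] 0.82 [465.9 129.2 102. ]
keeper_slot side [347.  194.9] 0.42 [399.9  29.3 102. ]
keeper_slot top [282.6 203.1] 0.58 [462.2 145.1 102. ]
keeper_slot top [262.4 225.3] 0.4 [407. 195. 102.]
   tri [463.8 143.8 112.2]
lane_end side [342.4 259.4] 0.59 [425.6 201.4  50. ]
lane_end top [264.9 224.1] 0.92 [415.2 195.7  50. ]
   tri [420.3 195.7  43.6]
jar_rack top [300.2 201.5] 0.93 [476.7 104.   34. ]
jar_mid side [291.3 208.4] 0.8 [536.1  36.9  70.4]
jar_mid top [326.  177.3] 0.86 [534.2  35.   70.4]
jar_mid top [359.7 235.1] 0.65 [382.9 -49.   70.4]
   tri [535.4  34.8  68.7]
herb_jar top [337.  193.4] 0.9 [491.3   7.   70.4]
spatula side [314.5 173.2] 0.89 [ 469.8 -192.2   34. ]
spatula to
[... 582 characters left out ...]
. ]
pepper_jar top [264.4 222.6] 0.36 [420.8 199.2  34. ]
   tri [697.2  -0.5  27. ]
bean_tin side [405.6 281.5] 0.59 [298.2 256.2  34. ]
bean_tin top [311.4 188.8] 0.59 [511.   73.8  34. ]
bean_tin top [242.5 266.5] 0.58 [306.  255.3  34. ]
   tri [396.1 139.1   1.6]
garlic side [337.7 226.8] 0.75 [435.6 171.6 116. ]
garlic top [414.  196.2] 0.56 [ 474.4 -181.2  116. ]
   tri [ 455.4 -227.8 -166.7]
sill_jar side [335.6 318.2] 0.97 [451.8 345.2  34. ]
sill_jar side [311.5 169.9] 0.64 [ 478. -212.   34.]
sill_jar top [206.9 211. ] 0.57 [453.1 354.1  34. ]
   tri [452.3 351.8  42.1]
[190.  542.7 234.9] [-0.5 -3.1 -0. ] [[-0.9  0.3  0. ]
 [ 0.3  0.9  0. ]
 [ 0.   0.  -1. ]] [-0.3 -0.   0.3] 1.5
```

View pics/top0.png

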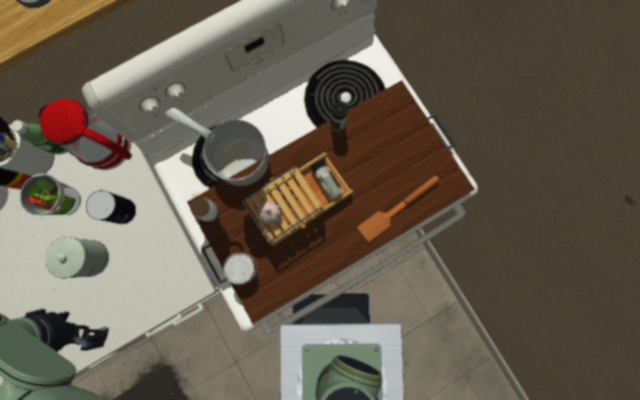

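View pics/side0.png

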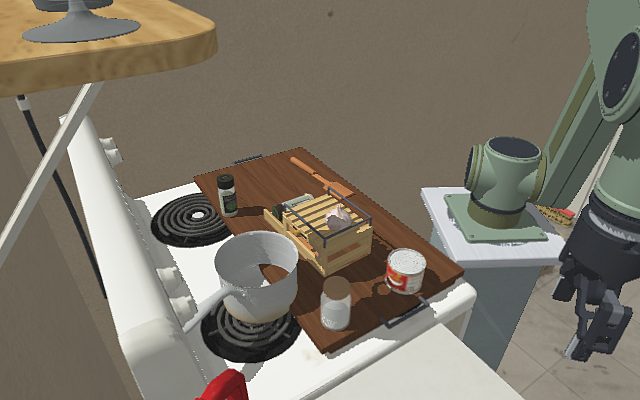

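Top view: rack at about (300,200), jar at (327,180), spatula from (438,180) to (362,235), pepper jar at (339,122). The side view agrees: rack at (320,230), spatula at (320,175). Next I fit the poses and overlay them.

```bash
cat > fit.py <<'E'
from h import *
from scipy.optimize import least_squares
np.set_printoptions(precision=1,suppress=True)
C={n:shot(n) for n in("side","top")}
LP={"lane_mouth":(-125,0,16),"deck_edge":(-35,0,74),"keeper_slot":(35,0,68),"lane_end":(110,0,16),"jar_rack":(0,0,0)}
obs=[]
for t in LP:
    for n in C:
        for k in bot.pinpoint(n,t)[:1]: obs.append((n,t,np.array(k["at"]),k["conf"]))
def W(p,q,z0=34):
    c,s=np.cos(p[2]),np.sin(p[2]); return np.array([p[0]+c*q[0]-s*q[1],p[1]+s*q[0]+c*q[1],z0+q[2]])
r=least_squares(lambda p:np.concatenate([(proj(C[n],W(p,LP[t]))-a)*c for n,t,a,c in obs]),[480,103,2.17],loss="soft_l1",x_scale=[10,10,.1])
p=r.x; print("rack",p[:2],"yaw %.3f"%p[2]); 
for n,t,a,c in obs: print(n,t,a-proj(C[n],W(p,LP[t])))
# spatula by colour in both views: fit axis
for n in C:
    im=C[n]["image"]; hsv=cv2.cvtColor(im,cv2.COLOR_RGB2HSV)
    m=cv2.inRange(hsv,(3,130,130),(20,255,255))
    g=proj(C[n],(440,-125,40)).astype(int); mask=np.zeros_like(m); cv2.circle(mask,tuple(int(v) for v in g),62,255,-1)
    m&=mask; k,l,st,_=cv2.connectedComponentsWithStats(m)
    i=1+np.argmax(st[1:,4]); ys,xs=np.where(l==i)
    P=np.array([onz(C[n],(x,y),40)[:2] for x,y in zip(xs+.0,ys+.0)])
    mu=P.mean(0); d=np.linalg.svd(P-mu,full_matrices=False)[2][0]; d*=np.sign(d[1])
    e=(P-mu)@d; w=(P-mu)@[-d[1],d[0]]; h=e<e.min()+100; b=e>e.max()-60
    print(n,"spat n",len(P),"yaw %.3f"%np.arctan2(d[1],d[0]),"tip",mu+d*e.max(),"tail",mu+d*e.min(),"len",np.ptp(e))
    u=np.array([P[h].mean(0),P[b].mean(0)]);v=u[1]-u[0];print("  handle mean",u[0],"blade mean",u[1],"yaw %.3f"%np.arctan2(v[1],v[0]))
    o=cv2.resize(im,None,fx=4,fy=4,interpolation=cv2.INTER_CUBIC)[:,:,::-1].copy()
    def ln(a,b,col): cv2.line(o,*[tuple(int(x) for x in proj(C[n],q)*4+2) for q in(a,b)],col,1)
    for z in (0,36,82):
        x0=-125 if z<50 else -35
        c4=[W(p,(x,y,z)) for x,y in((x0,-64.5),(125,-64.5),(125,64.5),(x0,64.5))]
        for i in range(4): ln(c4[i],c4[i-1],(255,255,0))
    ln(W(p,(-125,0,16)),W(p,(-35,0,16)),(0,0,255))
    x,y=proj(C[n],(470,20,60)).astype(int)*4
    cv2.imwrite(f"pics/ov_{n}.png",o[max(0,y-300):y+300,max(0,x-400):x+400])
for t in("jar_mid","herb_jar"):
    for n in C:
        for k in bot.pinpoint(n,t)[:1]:
            q=onz(C[n],k["at"],70.4)[:2]-p[:2]; print(t,n,k["conf"],"rack xy",q@[np.cos(p[2]),np.sin(p[2])],q@[-np.sin(p[2]),np.cos(p[2])])
E
python3 fit.py
```

```text
rack [481.1 105.3] yaw 2.117
side lane_mouth [25.8 29.7]
side deck_edge [-1.  -1.1]
top deck_edge [-1.  2.]
side keeper_slot [-1.4 -0.3]
top keeper_slot [-2.9 -0.8]
side lane_end [-1.6 -1.8]
top lane_end [1.7 4.9]
top jar_rack [-0.6  1.5]
side spat n 425 yaw 2.210 tip [383.7 -65.2] tail [ 544.4 -281.4] len 269.3458807490914
  handle mean [ 512.5 -241.4] blade mean [398.6 -90.4] yaw 2.217
top spat n 651 yaw 2.199 tip [387.8 -59.1] tail [ 470.9 -173.3] len 141.23075876851897
  handle mean [ 432.5 -120.6] blade mean [405.6 -83.5] yaw 2.197
jar_mid side 0.79 rack xy -89.56007377555713 -1.3331889240934842
jar_mid top 0.94 rack xy -91.25648521956806 -12.039338085769536
herb_jar top 0.79 rack xy -82.66547070524751 53.36435065957874
```

View pics/ov_top.png

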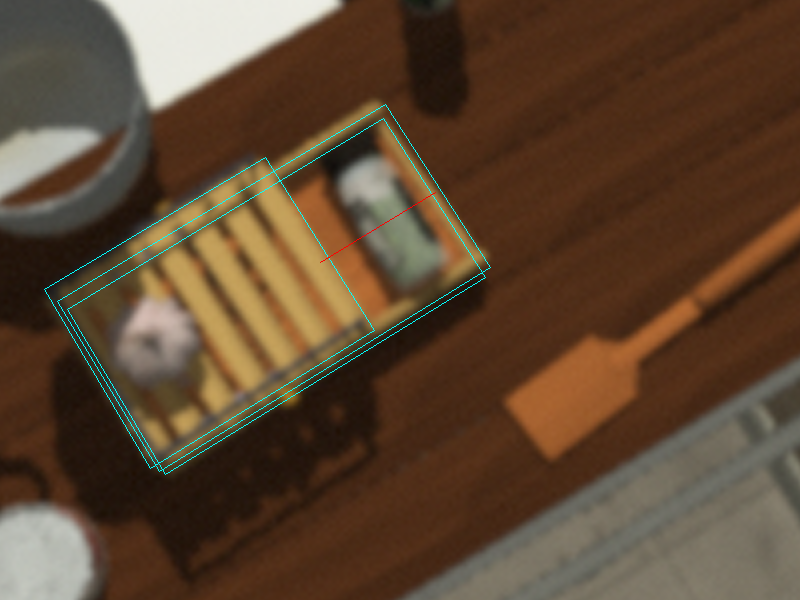

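View pics/ov_side.png

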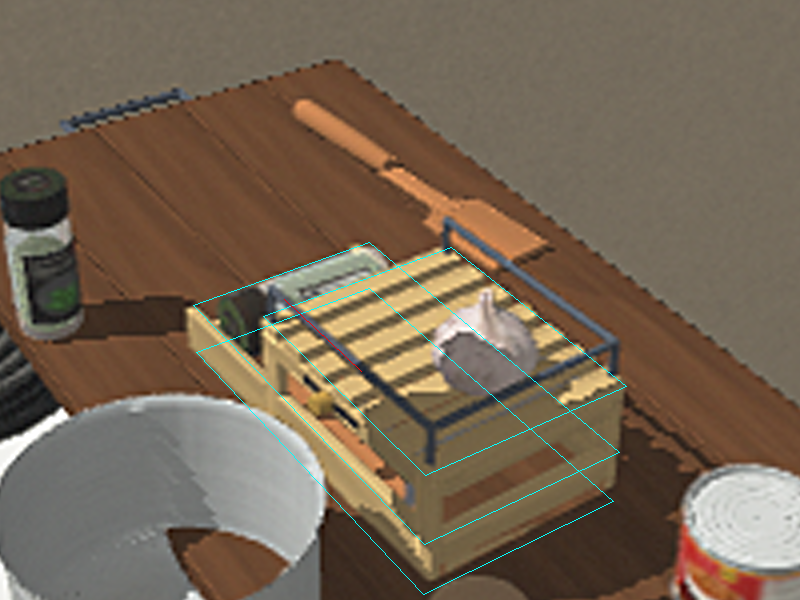

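Overlay: in the top crop the rack's mouth corners are at (378,102) and (487,255), a few mm off the model. In the side crop the rail end is at (189,308) and the back-left foot at (432,580). I'll refit with these.

```bash
cat > fit2.py <<'E'
from h import *
from scipy.optimize import least_squares
np.set_printoptions(precision=1,suppress=True)
C={n:shot(n) for n in("side","top")}
def W(p,q,z0=34):
    c,s=np.cos(p[2]),np.sin(p[2]); return np.array([p[0]+c*q[0]-s*q[1],p[1]+s*q[0]+c*q[1],z0+q[2]])
cl={"top":[((-125,-64.5,36),(378,102)),((-125,64.5,36),(487,252)),((125,64.5,0),(158,466))],
"side":[((-125,-64.5,36),(189,308)),((-125,-64.5,0),(190,350)),((125,-64.5,0),(432,580)),((-35,-64.5,82),(265,315)),((-35,64.5,82),(447,249)),((125,64.5,82),(625,386))]}
obs=[]
for n in C:
    x,y=proj(C[n],(470,20,60)).astype(int)*4; off=np.array([max(0,x-400),max(0,y-300)])
    obs+=[(n,q,(np.array(a)+off-1.5)/4) for q,a in cl[n]]
def res(p): return np.concatenate([(proj(C[n],W(p,q))-a) for n,q,a in obs])
for sel in("top","side",None):
    O=obs; obs_=[o for o in O if sel in(None,o[0])]
    r=least_squares(lambda p:np.concatenate([(proj(C[n],W(p,q))-a) for n,q,a in obs_]),[480,103,2.12],loss="soft_l1",x_scale=[10,10,.1])
    print(sel,r.x[:2],"%.3f"%r.x[2],"rms px",np.sqrt(np.mean(r.fun**2)) )
p=r.x; a=np.array([np.cos(p[2]),np.sin(p[2])]); b=np.array([-a[1],a[0]])
for n in C:
    hsv=cv2.cvtColor(C[n]["image"],cv2.COLOR_RGB2HSV)
    m=cv2.inRange(hsv,(3,130,110),(20,255,255)); m=cv2.morphologyEx(m,cv2.MORPH_CLOSE,np.ones((3,3)))
    H,Wd=m.shape; 
    for v,u in zip(*np.where(m)):
        q=onz(C[n],(u,v),40)[:2]-[470,-165]; d=np.array([-.58,.815])
        if abs(q@d)>175 or abs(q@[-d[1],d[0]])>45: m[v,u]=0
    k,l,st,_=cv2.connectedComponentsWithStats(m); l=(l==1+np.argmax(st[1:,4])); ys,xs=np.where(l)
    P=np.array([onz(C[n],(x,y),40)[:2] for x,y in zip(xs+.0,ys+.0)]); mu=P.mean(0)
    d=np.linalg.svd(P-mu,full_matrices=False)[2][0]; d*=np.sign(d[1]); e=(P-mu)@d
    h=(e<e.min()+105)&(e>e.min()+5); bl=e>e.max()-60
    print(n,len(P),"yaw %.3f"%np.arctan2(d[1],d[0]),"tip",mu+d*e.max(),"len",np.ptp(e))
    for i in ("handle",h,8),("blade",bl,1): pass
    f=200/np.tan(np.radians(C[n]["fov_y"])/2)
    hc=np.array([onz(C[n],(x,y),43)[:2] for x,y in zip(xs[h],ys[h])]); print("  handle mid z43",hc.mean(0),"blade mid",P[bl].mean(0))
for n in C:
  for t,z in(("jar_mid",70.4),("spatula_grip",43),("spatula_edge",37.5)):
    for k in bot.pinpoint(n,t)[:1]:
        Q=onz(C[n],k["at"],z)[:2]; print(t,n,round(k["conf"],2),Q,"rack",(Q-p[:2])@a,(Q-p[:2])@b)
    
E
python3 fit2.py
```

```text
top [486.6 109. ] 2.120 rms px 0.9934830431942385
side [481.3 102.9] 2.145 rms px 1.079202037347513
None [482.3 106.5] 2.135 rms px 1.4467163288733462
side 1186 yaw 2.185 tip [367.1 -23.6] len 348.8983967772074
  handle mid z43 [ 536.4 -257.5] blade mid [389.3 -54.7]
top 950 yaw 2.211 tip [386.7 -58.6] len 258.4289886239438
  handle mid z43 [ 509.  -222.3] blade mid [404.8 -82.6]
jar_mid side 0.85 [526.5  41.4] rack -78.72059156820062 -2.565152125858681
spatula_grip side 0.67 [ 471.1 -174.1] rack -231.16114188533075 159.51293573676355
spatula_edge side 0.97 [390.5 -63.6] rack -94.68199430711604 168.52536279908765
jar_mid top 0.73 [530.   36.8] rack -84.42691871593836 -3.0348958150591017
spatula_grip top 0.64 [ 491.5 -206.8] rack -269.75586851820634 159.78858645628506
spatula_edge top 0.85 [384.1 -56.4] rack -85.19835050368305 170.08091085097462
```

```bash
cat >> h.py <<'E'
def to(x,y,z,yaw):
    "shift in tool axes and turn to reach world TCP x,y,z with tool x axis at yaw (tool down)"
    s=bot.state(); M=R.from_rotvec(s["eef_rot"]).as_matrix(); p=np.array(s["tcp_pos"])
    y0=np.arctan2(M[1,0],M[0,0]); t=-(yaw-y0); t=(t+np.pi)%(2*np.pi)-np.pi
    print("now",p.round(1),"yaw %.3f"%y0,"tilt",M[2].round(3),"F",np.round(s["force"],1),"w",round(s["gripper_width"],3),"gf",round(s["grip_force"],1),"t",round(s["time_s"],2))
    print("  shift",(M.T@(np.array([x,y,z])-p)).round(1),"turn %.3f"%t)
E
python3 -c "
from h import *
to(489,-198,235,2.210)
print(R.from_rotvec(bot.state()['eef_rot']).as_matrix().round(3))"
```

```text
now [190.  542.7 234.9] yaw 2.805 tilt [-0.  0. -1.] F [-0.  -0.9  0.3] w 1.001 gf 0.0 t 2.7
  shift [-5.269e+02 -6.003e+02 -1.000e-01] turn 0.595
[[-0.944  0.33   0.   ]
 [ 0.33   0.944  0.   ]
 [-0.     0.    -1.   ]]
```

The rows are not in the units I measure in: shifts go in shares of 750 mm and turns go in shares of pi rad. I convert before sending: -428 mm / 750 = -0.5707, -388 mm / 750 = -0.5173, 0.5 rad / 3.1416 = 0.1592.

Request:
carry_out(
  motion=[
    [[-0.0267,-0.0307,0,0.0159],[-0.08,-0.0907,0,0.0318],[-0.1333,-0.152,0,0.0477],[-0.1867,-0.2133,0,0.0637],[-0.24,-0.2733,0,0.0796],[-0.2933,-0.3347,0,0.0955],[-0.3467,-0.396,0,0.1114],[-0.4,-0.456,0,0.1273],[-0.4533,-0.5173,0,0.1432],[-0.5,-0.5707,0,0.1592]],
  ],
  claw=0.35,
)

```text
time_s: 3.95
tcp_pos: [403.1, 12.7, 235.3]
eef_rot: [1.28, 2.868, 0.001]
force: [0.9, 0.4, -0.8]
gripper_width: 0.651
grip_force: 0.0
```

```bash
python3 -c "
from h import *
to(489,-198,150,2.210)"
```

```text
now [403.1  12.7 235.3] yaw 2.302 tilt [-0.001  0.001 -1.   ] F [ 0.9  0.4 -0.8] w 0.651 gf 0.0 t 3.95
  shift [-214.2  -76.9   85.4] turn 0.092
```

Converted, -214 mm / 750 = -0.2853, -150 mm / 750 = -0.2, 0.092 rad / 3.1416 = 0.0293.

Request:
carry_out(
  motion=[
    [[-0.0667,-0.024,0.0067,0.0127],[-0.1333,-0.048,0.0267,0.0255],[-0.2,-0.072,0.06,0.0286],[-0.26,-0.0933,0.0933,0.0286],[-0.2853,-0.1027,0.1133,0.0293],[-0.2853,-0.1027,0.1133,0.0293],[-0.2853,-0.1027,0.1133,0.0293]],
  ],
)

```text
time_s: 4.82
tcp_pos: [488.5, -194.5, 150.6]
eef_rot: [1.406, 2.809, 0.001]
force: [0.7, 0.5, -0.0]
gripper_width: 0.649
grip_force: 0.0
```

```bash
python3 -c "
from h import *
to(489,-198,61,2.210)
c=shot('top'); im=c['image']
x,y=proj(c,(470,-160,45)).astype(int)
s=shot('side'); u,v=proj(s,(480,-190,45)).astype(int)
f=lambda i,x,y:cv2.resize(i[y-60:y+60,x-75:x+75],(500,400),interpolation=cv2.INTER_CUBIC)
o=np.vstack([f(im,x,y)[:300],f(s['image'],u,v)[50:350]])
cv2.imwrite('pics/g1.png',o[:,:,::-1])
for n in('top','side'):
  for t in('spatula_grip','spatula_edge'):
    k=bot.pinpoint(n,t)[:1]
    for q in k: print(n,t,q['conf'],onz({'top':c,'side':s}[n],q['at'],43).round(1))
"
```

```text
now [ 488.5 -194.5  150.6] yaw 2.214 tilt [ 0.     0.001 -1.   ] F [ 0.7  0.5 -0. ] w 0.649 gf 0.0 t 4.83
  shift [-3.1 -1.7 89.6] turn 0.004
top spatula_grip 0.75 [ 495.2 -196.1   43. ]
top spatula_edge 0.88 [387.4 -56.2  43. ]
side spatula_grip 0.61 [ 482.  -173.3   43. ]
side spatula_edge 0.67 [386.1 -64.   43. ]
```

View pics/g1.png

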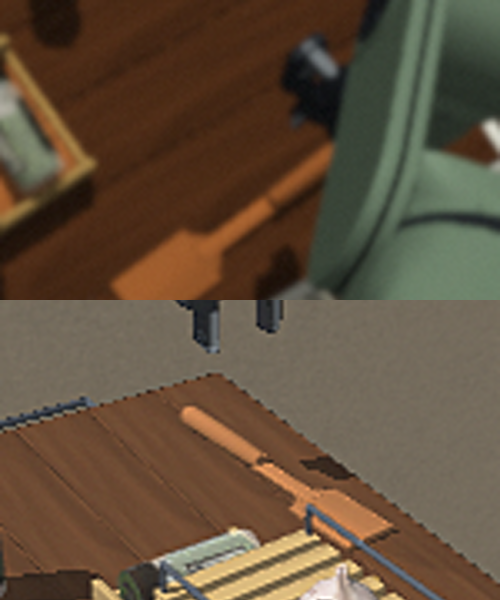

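The fingers (top of crop, about (205,330) and (270,310)) straddle the handle at (230,435). Descending.

Request:
carry_out(
  motion=[
    [[-0.004,-0.0027,0.0333,0],[-0.004,-0.0027,0.0667,0],[-0.004,-0.0027,0.0933,0],[-0.004,-0.0027,0.1093,0],[-0.004,-0.0027,0.1173,0],[-0.004,-0.0027,0.1187,0],[-0.004,-0.0027,0.1187,0]],
  ],
)

```text
time_s: 6.0
tcp_pos: [489.3, -199.4, 61.5]
eef_rot: [1.406, 2.808, 0.0]
force: [-0.7, -0.6, -0.2]
gripper_width: 0.648
grip_force: 0.0
```

Request:
carry_out(
  motion=[
    [[0,0,0,0],[0,0,0,0],[0,0,0,0],[0,0,0,0],[0,0,0,0],[0,0,0,0]],
  ],
  claw=1,
)

```text
time_s: 6.75
tcp_pos: [488.9, -199.2, 60.9]
eef_rot: [-1.407, -2.809, -0.0]
force: [0.1, -0.2, 0.4]
gripper_width: -0.001
grip_force: 0.0
```

```bash
python3 -c "
from h import *
to(489,-198,100,2.210)"
```

```text
now [ 488.9 -199.2   60.9] yaw 2.213 tilt [ 0.  0. -1.] F [ 0.1 -0.2  0.4] w -0.001 gf 0.0 t 6.75
  shift [  0.9   0.8 -39.1] turn 0.003
```

```bash
python3 -c "
from h import *
c=shot('top'); s=shot('side'); 
x,y=proj(c,(470,-160,45)).astype(int)
u,v=proj(s,(480,-190,45)).astype(int)
f=lambda i,x,y:cv2.resize(i[y-45:y+45,x-60:x+60],(800,600),interpolation=cv2.INTER_CUBIC)[:,100:700]
o=np.vstack([f(c['image'],x,y)[150:450],f(s['image'],u,v)[150:450]])
cv2.imwrite('pics/g2.png',o[:,:,::-1])
print(x,y,u,v)
p=bot.state()['tcp_pos']
print(proj(s,(489,-199,36)),proj(s,(489,-199,60)))
"
```

```text
399 202 311 170
[307.96954376 171.56900722] [307.92942804 164.52632863]
```

View pics/g2.png

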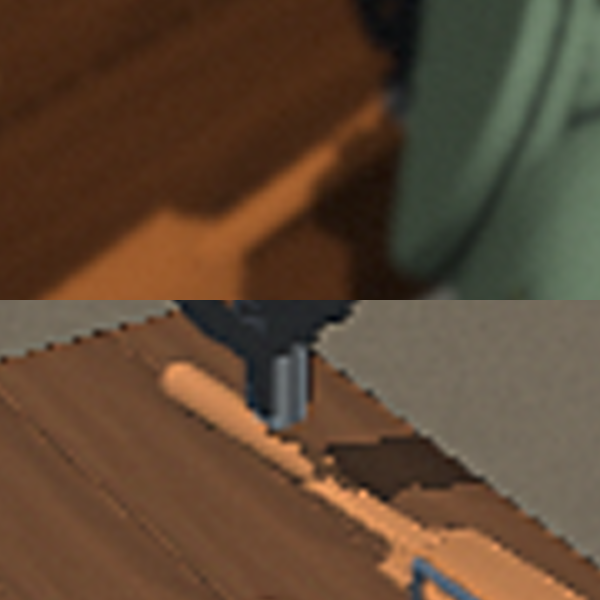

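```bash
python3 -c "
from h import *
c=shot('top'); s=shot('side')
def draw(c,ctr,sc,w,h):
    o=cv2.resize(c['image'],None,fx=sc,fy=sc,interpolation=cv2.INTER_NEAREST)
    P=lambda p:tuple(int(v) for v in proj(c,p)*sc+sc/2)
    d=np.array([-.597,.802]);g=np.array([489,-198.])
    for zz,col in((34,(0,255,255)),(52,(255,255,0))):
        cv2.line(o,P((*(g-85*d),zz)),P((*(g+170*d),zz)),col,1)
    cv2.circle(o,P((489,-199,36)),4,(255,0,0),1); cv2.circle(o,P((489,-199,61)),4,(255,0,255),1)
    x,y=P(ctr); return o[max(0,y-h//2):max(0,y-h//2)+h,x-w//2:x+w//2]
a=draw(c,(460,-160,45),5,700,290); b=draw(s,(470,-190,45),7,700,300)
cv2.imwrite('pics/g3.png',np.vstack([a,b])[:,:,::-1])
for n in('top','side'):
  for t in('spatula_grip','spatula_edge'):
    for q in bot.pinpoint(n,t)[:1]: print(n,t,q['conf'],onz({'top':c,'side':s}[n],q['at'],43).round(1))
"
```

```text
top spatula_grip 0.81 [ 488.4 -191.2   43. ]
top spatula_edge 0.69 [386.8 -59.8  43. ]
side spatula_grip 0.57 [ 480.7 -193.    43. ]
side spatula_edge 0.68 [381.1 -55.5  43. ]
```

View pics/g3.png

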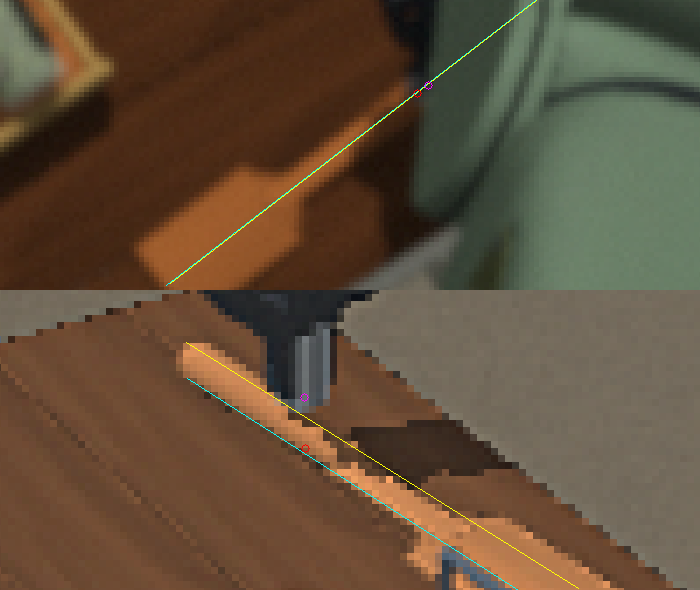

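The shut fingertips show at about (300,408) in the side crop. That is roughly 18 mm higher than expected, above the handle, while the handle model lines fit well. I'll open, go lower in steps and watch the force.

Converted, 13 mm / 750 = 0.0173, 11 mm / 750 = 0.0147.

Request:
carry_out(
  motion=[
    [[0,0.0027,-0.0027,0],[0,0.0027,-0.0027,0],[0,0.0027,-0.0027,0],[0,0.0027,0,0],[0,0.0027,0.0053,0],[0,0.0027,0.0107,0],[0,0.0027,0.0147,0],[0,0.0027,0.0173,0],[0,0.0027,0.0173,0]],
  ],
  claw=0.35,
)

```text
time_s: 8.28
tcp_pos: [490.4, -198.0, 47.7]
eef_rot: [-1.407, -2.809, -0.0]
force: [-0.2, -0.3, 0.1]
gripper_width: 0.649
grip_force: 0.0
```

Converted, 4 mm / 750 = 0.0053, 3 mm / 750 = 0.004.

Request:
carry_out(
  motion=[
    [[0,0,0.0013,0],[0,0,0.0027,0],[0,0,0.004,0],[0,0,0.0053,0],[0,0,0.0053,0]],
  ],
)

```text
time_s: 8.9
tcp_pos: [490.4, -198.0, 43.8]
eef_rot: [-1.407, -2.809, -0.0]
force: [0.6, -0.5, -0.2]
gripper_width: 0.648
grip_force: 0.0
```

Request:
carry_out(
  motion=[
    [[0,0,0,0],[0,0,0,0],[0,0,0,0],[0,0,0,0],[0,0,0,0],[0,0,0,0]],
  ],
  claw=1,
)

```text
time_s: 9.65
tcp_pos: [490.7, -198.1, 44.2]
eef_rot: [1.407, 2.808, 0.0]
force: [-1.0, 0.3, 5.5]
gripper_width: 0.199
grip_force: 61.4
```

Converted, -60 mm / 750 = -0.08, -56 mm / 750 = -0.0747.

Request:
carry_out(
  motion=[
    [[0,0,-0.0053,0],[0,0,-0.016,0],[0,0,-0.0293,0],[0,0,-0.0453,0],[0,0,-0.0613,0],[0,0,-0.0747,0],[0,0,-0.08,0],[0,0,-0.08,0],[0,0,-0.08,0],[0,0,-0.08,0]],
  ],
)

```text
time_s: 10.9
tcp_pos: [490.3, -198.0, 103.5]
eef_rot: [-1.407, -2.808, -0.0]
force: [0.0, 0.1, -0.8]
gripper_width: 0.199
grip_force: 60.8
```

```bash
python3 -c "
from h import *
to(645.5,-151,104,2.135)"
```

```text
now [ 490.3 -198.   103.5] yaw 2.213 tilt [ 0.001 -0.    -1.   ] F [ 0.   0.1 -0.8] w 0.199 gf 60.8 t 10.9
  shift [-55.4 152.4  -0.7] turn 0.078
```

Converted, 152 mm / 750 = 0.2027, 146 mm / 750 = 0.1947, 0.078 rad / 3.1416 = 0.0248.

Request:
carry_out(
  motion=[
    [[-0.0053,0.016,0,0.0032],[-0.0173,0.048,0,0.0064],[-0.032,0.0853,0,0.0127],[-0.0467,0.128,0,0.0159],[-0.0613,0.168,0,0.0223],[-0.0707,0.1947,0,0.0248],[-0.0733,0.2027,0,0.0248],[-0.0733,0.2027,0,0.0248]],
  ],
)

```text
time_s: 11.9
tcp_pos: [645.1, -150.8, 103.5]
eef_rot: [-1.514, -2.751, 0.0]
force: [-1.4, 0.4, -0.6]
gripper_width: 0.205
grip_force: 60.8
```

```bash
cat > chk.py <<'E'
from h import *
import sys
to(645.5,-151,73.5,2.135)
c=shot('top'); s=shot('side'); C={'top':c,'side':s}
st=bot.state(); z=st['tcp_pos'][2]
p=np.array([482.3,106.5,2.135]); a=np.array([np.cos(p[2]),np.sin(p[2])]); b=np.array([-a[1],a[0]])
for n in C:
  for t,zz in(('spatula_grip',z-1),('spatula_edge',z-6.5),('jar_mid',70.4),('lane_mouth',50),('deck_edge',108)):
    for q in bot.pinpoint(n,t)[:1]:
      Q=onz(C[n],q['at'],zz)[:2]; print(n,t,round(q['conf'],2),Q.round(1),'rack',round((Q-p[:2])@a,1),round((Q-p[:2])@b,1))
for t in('spatula_edge','jar_mid'):
  r=[(C[n],bot.pinpoint(n,t)[:1]) for n in C]
  if all(k for _,k in r): print('tri',t,tri([ray(c_,k[0]['at']) for c_,k in r]).round(1))
if len(sys.argv)>1:
    def draw(c,ctr,sc,w,h):
        o=cv2.resize(c['image'],None,fx=sc,fy=sc,interpolation=cv2.INTER_CUBIC)
        x,y=(proj(c,ctr)*sc).astype(int); return o[max(0,y-h//2):max(0,y-h//2)+h,max(0,x-w//2):max(0,x-w//2)+w]
    cv2.imwrite('pics/'+sys.argv[1]+'.png',np.vstack([draw(c,(545,0,60),4,700,290),draw(s,(540,0,60),4,700,300)])[:,:,::-1])
E
python3 chk.py p1
```

```text
now [ 645.1 -150.8  103.5] yaw 2.135 tilt [ 0.001 -0.001 -1.   ] F [-1.4  0.4 -0.6] w 0.205 gf 60.8 t 11.9
  shift [-0.4  0.3 30. ] turn 0.000
top spatula_grip 0.81 [ 644.  -154.3] rack -306.8 2.8
top spatula_edge 0.83 [ 5.593e+02 -3.000e-01] rack -131.4 -8.0
top jar_mid 0.96 [529.4  27.7] rack -91.7 2.4
top lane_mouth 0.61 [558.1   1.4] rack -129.4 -7.8
top deck_edge 0.74 [436.8 174. ] rack 81.4 2.4
side spatula_grip 0.66 [ 638.  -137.4] rack -289.4 -1.2
side spatula_edge 0.63 [553.9   1.6] rack -126.9 -4.4
side jar_mid 0.76 [526.   36.8] rack -82.3 0.3
side lane_mouth 0.91 [540.8  -6.1] rack -126.4 10.8
side deck_edge 0.75 [507.2  78.3] rack -37.2 -6.0
tri spatula_edge [556.6   0.   97.1]
tri jar_mid [528.3  27.9  64.7]
```

View pics/p1.png

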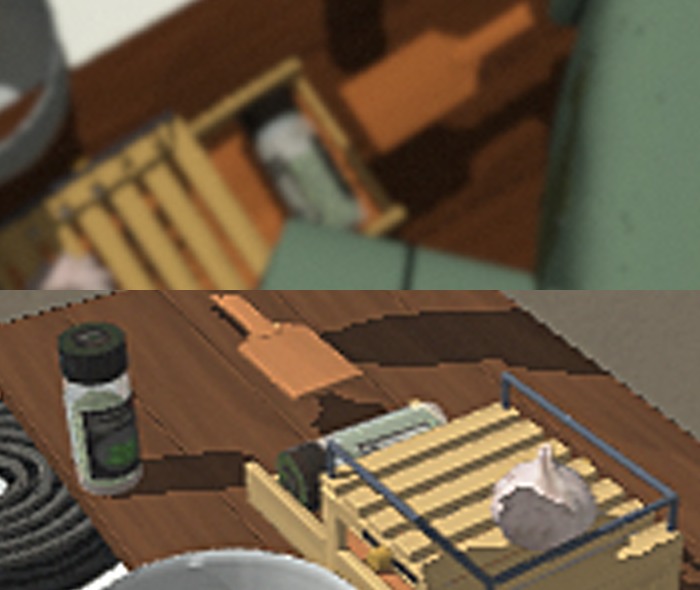

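The blade (side crop, edge about (330,380)) points into the lane, level and roughly 5 mm off to the pepper-jar side. I'll correct that, lower the blade and approach slowly.

Converted, 30 mm / 750 = 0.04, 27 mm / 750 = 0.036.

Request:
carry_out(
  motion=[
    [[-0.0027,-0.0027,0.0053,0],[-0.0067,-0.0067,0.016,0],[-0.0067,-0.0067,0.0267,0],[-0.0067,-0.0067,0.036,0],[-0.0067,-0.0067,0.04,0],[-0.0067,-0.0067,0.04,0]],
  ],
)

```text
time_s: 13.45
tcp_pos: [643.5, -157.9, 73.6]
eef_rot: [-1.515, -2.752, 0.0]
force: [0.6, 0.7, -0.2]
gripper_width: 0.199
grip_force: 60.8
```

```bash
python3 chk.py p2
```

```text
now [ 643.5 -157.9   73.6] yaw 2.135 tilt [ 0. -0. -1.] F [ 0.6  0.7 -0.2] w 0.199 gf 60.8 t 13.45
  shift [4.8 5.3 0.1] turn -0.000
top spatula_grip 0.93 [ 646.9 -154. ] rack -308.2 0.2
top spatula_edge 0.77 [554.9  -6.3] rack -134.2 -1.0
top jar_mid 0.81 [530.8  34.5] rack -86.8 -2.4
top lane_mouth 0.9 [547.2   6.1] rack -119.6 -1.2
top deck_edge 0.69 [500.1  71.2] rack -39.4 3.8
side spatula_grip 0.56 [ 629.  -153.3] rack -298.0 15.0
side spatula_edge 0.66 [557.5 -15.8] rack -143.5 1.9
side lane_mouth 0.91 [557.  -11.6] rack -139.7 -0.0
side deck_edge 0.91 [505.5  74.7] rack -39.3 -2.6
tri spatula_edge [555.3  -6.2  73.5]
```

View pics/p2.png

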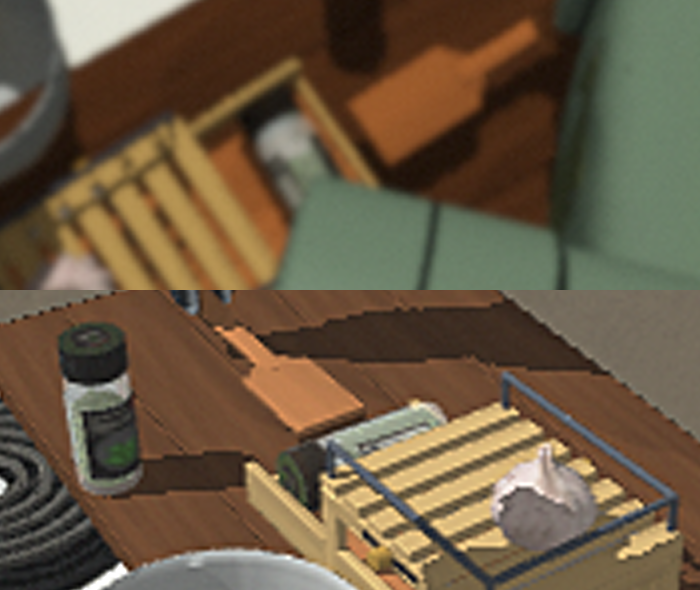

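Converted, 36 mm / 750 = 0.048, 33 mm / 750 = 0.044.

Request:
carry_out(
  motion=[
    [[0.004,0,0,0],[0.0107,0,0,0],[0.0173,0,0,0],[0.0227,0,0,0],[0.028,0,0,0],[0.032,0,0,0],[0.036,0,0,0],[0.04,0,0,0],[0.044,0,0,0],[0.048,0,0,0]],
  ],
)

```text
time_s: 15.5
tcp_pos: [624.3, -127.4, 73.9]
eef_rot: [-1.516, -2.752, -0.0]
force: [0.1, 0.9, -1.2]
gripper_width: 0.199
grip_force: 60.8
```

Converted, 40 mm / 750 = 0.0533, 36 mm / 750 = 0.048.

Request:
carry_out(
  motion=[
    [[0.0053,0,0,0],[0.0107,0,0,0],[0.016,0,0,0],[0.0213,0,0,0],[0.0267,0,0,0],[0.032,0,0,0],[0.0373,0,0,0],[0.0427,0,0,0],[0.048,0,0,0],[0.0533,0,0,0]],
  ],
)

```text
time_s: 16.75
tcp_pos: [602.8, -93.5, 73.9]
eef_rot: [1.515, 2.752, 0.0]
force: [0.7, -0.8, -0.4]
gripper_width: 0.198
grip_force: 60.8
```

```bash
python3 chk.py
```

```text
now [602.8 -93.5  73.9] yaw 2.135 tilt [ 0.  0. -1.] F [ 0.7 -0.8 -0.4] w 0.198 gf 60.8 t 16.75
  shift [-71.4   5.3   0.4] turn -0.000
top spatula_grip 0.21 [408.5 192.9] rack 112.5 16.2
top spatula_edge 0.78 [508.   62.6] rack -50.8 1.8
top jar_mid 0.61 [512.6  77.6] rack -40.6 -10.1
top lane_mouth 0.6 [545.3   1.6] rack -122.3 2.9
top deck_edge 0.75 [493.3  78.5] rack -29.5 5.6
side spatula_grip 0.87 [601.  -75.5] rack -217.3 -3.0
side spatula_edge 0.58 [514.1  55.1] rack -60.4 0.7
side jar_mid 0.5 [493.8  75.2] rack -32.6 7.0
side lane_mouth 0.65 [ 603.2 -134. ] rack -267.9 26.5
side deck_edge 0.78 [503.8  69.4] rack -42.8 1.7
tri spatula_edge [510.7  62.1  71.5]
tri jar_mid [502.5  79.   76. ]
```

Converted, 30 mm / 750 = 0.04, 27 mm / 750 = 0.036.

Request:
carry_out(
  motion=[
    [[0.004,0,0,0],[0.008,0,0,0],[0.012,0,0,0],[0.016,0,0,0],[0.02,0,0,0],[0.024,0,0,0],[0.028,0,0,0],[0.032,0,0,0],[0.036,0,0,0],[0.04,0,0,0]],
  ],
)

```text
time_s: 18.8
tcp_pos: [586.9, -68.3, 73.9]
eef_rot: [1.516, 2.752, 0.0]
force: [0.3, 0.0, -1.4]
gripper_width: 0.204
grip_force: 60.8
```

Converted, 20 mm / 750 = 0.0267, 18 mm / 750 = 0.024.

Request:
carry_out(
  motion=[
    [[0.0027,0,0,0],[0.0053,0,0,0],[0.008,0,0,0],[0.0107,0,0,0],[0.0133,0,0,0],[0.016,0,0,0],[0.0187,0,0,0],[0.0213,0,0,0],[0.024,0,0,0],[0.0267,0,0,0]],
  ],
)

```text
time_s: 20.05
tcp_pos: [576.2, -51.4, 73.9]
eef_rot: [1.515, 2.752, 0.0]
force: [0.1, -1.7, -0.2]
gripper_width: 0.203
grip_force: 60.8
```

Converted, 20 mm / 750 = 0.0267, 18 mm / 750 = 0.024.

Request:
carry_out(
  motion=[
    [[0.0027,0,0,0],[0.0053,0,0,0],[0.008,0,0,0],[0.0107,0,0,0],[0.0133,0,0,0],[0.016,0,0,0],[0.0187,0,0,0],[0.0213,0,0,0],[0.024,0,0,0],[0.0267,0,0,0]],
  ],
)

```text
time_s: 21.3
tcp_pos: [565.6, -34.5, 73.9]
eef_rot: [1.515, 2.752, 0.0]
force: [0.2, -1.4, -0.1]
gripper_width: 0.201
grip_force: 60.8
```

Converted, 12 mm / 750 = 0.016, 10.5 mm / 750 = 0.014.

Request:
carry_out(
  motion=[
    [[0.002,0,0,0],[0.004,0,0,0],[0.006,0,0,0],[0.008,0,0,0],[0.01,0,0,0],[0.012,0,0,0],[0.014,0,0,0],[0.016,0,0,0]],
  ],
)

```text
time_s: 22.3
tcp_pos: [559.1, -24.3, 73.9]
eef_rot: [1.516, 2.752, 0.0]
force: [0.7, -0.8, -1.1]
gripper_width: 0.204
grip_force: 60.8
```

```bash
python3 chk.py
```

```text
now [559.1 -24.3  73.9] yaw 2.135 tilt [ 0.  0. -1.] F [ 0.7 -0.8 -1.1] w 0.204 gf 60.8 t 22.3
  shift [-153.2    5.3    0.4] turn -0.000
top spatula_edge 0.72 [473.  136.8] rack 30.6 -8.4
top jar_mid 0.63 [459.8 140.9] rack 41.1 0.6
top lane_mouth 0.61 [543.4  10.4] rack -113.9 -0.3
top deck_edge 0.61 [491.   76.3] rack -30.2 8.8
side spatula_grip 0.52 [553.4 -13.4] rack -139.3 4.1
side jar_mid 0.47 [458.  147.6] rack 47.7 -1.5
side lane_mouth 0.83 [554.   -0.7] rack -128.9 -3.2
side deck_edge 0.66 [508.   86.2] rack -30.9 -10.9
tri jar_mid [459.  141.5  65.8]
```

Jar at about +44 mm, force still about 1 N. Continuing in short slow steps.

Converted, 6 mm / 750 = 0.008, 5 mm / 750 = 0.0067.

Request:
carry_out(
  motion=[
    [[0.0013,0,0,0],[0.0027,0,0,0],[0.004,0,0,0],[0.0053,0,0,0],[0.0067,0,0,0],[0.008,0,0,0],[0.008,0,0,0]],
  ],
)

```text
time_s: 23.98
tcp_pos: [556.1, -19.3, 74.0]
eef_rot: [1.515, 2.752, 0.0]
force: [2.6, -2.8, 0.5]
gripper_width: 0.203
grip_force: 60.8
```

Converted, 4 mm / 750 = 0.0053, 3 mm / 750 = 0.004.

Request:
carry_out(
  motion=[
    [[0.0013,0,0,0],[0.0027,0,0,0],[0.004,0,0,0],[0.0053,0,0,0],[0.0053,0,0,0]],
  ],
)

```text
time_s: 24.6
tcp_pos: [553.8, -15.9, 73.9]
eef_rot: [1.515, 2.752, 0.0]
force: [2.5, -3.6, 0.0]
gripper_width: 0.204
grip_force: 60.8
```

Converted, 4 mm / 750 = 0.0053, 3 mm / 750 = 0.004.

Request:
carry_out(
  motion=[
    [[0.0013,0,0,0],[0.0027,0,0,0],[0.004,0,0,0],[0.0053,0,0,0],[0.0053,0,0,0]],
  ],
)

```text
time_s: 25.22
tcp_pos: [551.7, -12.6, 74.0]
eef_rot: [1.515, 2.752, 0.0]
force: [3.9, -4.1, -0.9]
gripper_width: 0.2
grip_force: 60.9
```

Converted, 2 mm / 750 = 0.0027, 1.5 mm / 750 = 0.002.

Request:
carry_out(
  motion=[
    [[0.0007,0,0,0],[0.0013,0,0,0],[0.002,0,0,0],[0.0027,0,0,0],[0.0027,0,0,0]],
  ],
)

```text
time_s: 25.85
tcp_pos: [551.5, -11.6, 74.3]
eef_rot: [1.513, 2.75, -0.0]
force: [2.9, -5.8, -0.3]
gripper_width: 0.198
grip_force: 60.9
```

Converted, 0.6 mm / 750 = 0.0008, 0.3 mm / 750 = 0.0004.

Request:
carry_out(
  motion=[
    [[0.0004,0,0,0],[0.0008,0,0,0],[0.0008,0,0,0],[0.0008,0,0,0]],
  ],
)

```text
time_s: 26.35
tcp_pos: [551.6, -11.4, 74.4]
eef_rot: [1.512, 2.749, -0.0]
force: [5.2, -7.9, 1.3]
gripper_width: 0.199
grip_force: 60.9
```

Reaction is about 9.5 N, so this is the hard stop. Backing off slowly.

Converted, -16 mm / 750 = -0.0213, -14 mm / 750 = -0.0187.

Request:
carry_out(
  motion=[
    [[-0.0011,0,0,0],[-0.0027,0,0,0],[-0.0047,0,0,0],[-0.0067,0,0,0],[-0.0087,0,0,0],[-0.0107,0,0,0],[-0.0133,0,0,0],[-0.016,0,0,0],[-0.0187,0,0,0],[-0.0213,0,0,0]],
  ],
)

```text
time_s: 27.6
tcp_pos: [558.1, -23.6, 73.7]
eef_rot: [-1.515, -2.75, 0.0]
force: [-0.3, -0.2, -1.1]
gripper_width: 0.203
grip_force: 60.8
```

Converted, -30 mm / 750 = -0.04, -28 mm / 750 = -0.0373.

Request:
carry_out(
  motion=[
    [[-0.004,0,0,0],[-0.008,0,0,0],[-0.012,0,0,0],[-0.0173,0,0,0],[-0.0227,0,0,0],[-0.028,0,0,0],[-0.0333,0,0,0],[-0.0373,0,0,0],[-0.04,0,0,0],[-0.04,0,0,0]],
  ],
)

```text
time_s: 28.85
tcp_pos: [574.9, -49.4, 73.9]
eef_rot: [-1.516, -2.752, -0.0]
force: [0.3, -0.0, -0.3]
gripper_width: 0.199
grip_force: 60.8
```

```bash
python3 chk.py
```

```text
now [574.9 -49.4  73.9] yaw 2.135 tilt [ 0.  0. -1.] F [ 0.3 -0.  -0.3] w 0.199 gf 60.8 t 28.85
  shift [-123.6    5.3    0.4] turn -0.000
top spatula_edge 0.86 [484.3 103.3] rack -3.8 0.0
top jar_mid 0.54 [467.2 151.8] rack 46.4 -11.4
top lane_mouth 0.69 [547.5   8.7] rack -117.5 -2.8
top deck_edge 0.67 [502.4  70.7] rack -41.0 2.1
side spatula_grip 0.51 [566.5 -54. ] rack -180.7 14.6
side jar_mid 0.42 [453.7 137.2] rack 41.2 7.7
side lane_mouth 0.96 [549.3  -9.5] rack -133.8 5.4
side deck_edge 0.94 [504.4  78.3] rack -35.6 -3.7
tri jar_mid [460.  151.5  83.5]
```

Converted, -128 mm / 750 = -0.1707, -124 mm / 750 = -0.1653.

Request:
carry_out(
  motion=[
    [[-0.008,0,0,0],[-0.0267,0,0,0],[-0.048,0,0,0],[-0.0693,0,0,0],[-0.0907,0,0,0],[-0.112,0,0,0],[-0.1333,0,0,0],[-0.152,0,0,0],[-0.1653,0,0,0],[-0.1707,0,0,0]],
  ],
)

```text
time_s: 30.9
tcp_pos: [643.5, -157.9, 73.8]
eef_rot: [-1.516, -2.751, -0.0]
force: [0.1, 0.3, -0.5]
gripper_width: 0.201
grip_force: 60.8
```

Converted, -30 mm / 750 = -0.04, -18 mm / 750 = -0.024.

Request:
carry_out(
  motion=[
    [[0,-0.0053,-0.008,0],[0,-0.0053,-0.024,0],[0,-0.0053,-0.04,0],[0,-0.0053,-0.04,0]],
  ],
)

```text
time_s: 31.4
tcp_pos: [640.9, -159.6, 106.0]
eef_rot: [1.513, 2.749, 0.002]
force: [0.2, 0.2, -0.4]
gripper_width: 0.201
grip_force: 60.8
```

```bash
cat > last.py <<'E'
from h import *
c=shot('top'); s=shot('side')
def draw(c,sc,w,h,ctr=(460,140,90)):
    o=cv2.resize(c['image'],None,fx=sc,fy=sc,interpolation=cv2.INTER_CUBIC)
    x,y=(proj(c,ctr)*sc).astype(int); return o[y-h//2:y-h//2+h,x-w//2:x+w//2]
cv2.imwrite('pics/l1.png',np.vstack([draw(c,6,700,290),draw(s,6,700,300)])[:,:,::-1])
p=np.array([482.3,106.5,2.135]); a=np.array([np.cos(p[2]),np.sin(p[2])])
for n,k in(('top',c),('side',s)):
  for q in bot.pinpoint(n,'jar_mid')[:2]: print(n,q['conf'],(onz(k,q['at'],70.4)[:2]-p[:2])@a)
  print(bot.look_for(n,'herb_jar')[:2])
to(491,-198,104,2.21)
E
python3 last.py
```

```text
top 0.72 44.515216874185846
top 0.55 -35.43791927739445
[{'box': [271.3, 186.8, 297.6, 224.8], 'conf': 0.56}]
side 0.62 45.2123244039828
[{'box': [262.5, 187.3, 370.2, 275.2], 'conf': 0.73}, {'box': [302.8, 238.6, 314.6, 250.9], 'conf': 0.43}]
now [ 639.6 -159.5  103.4] yaw 2.135 tilt [ 0.001 -0.001 -1.   ] F [-0.5 -0.3 -1.2] w 0.202 gf 60.8 t 31.7
  shift [  46.9 -146.2   -0.5] turn -0.075
```

View pics/l1.png

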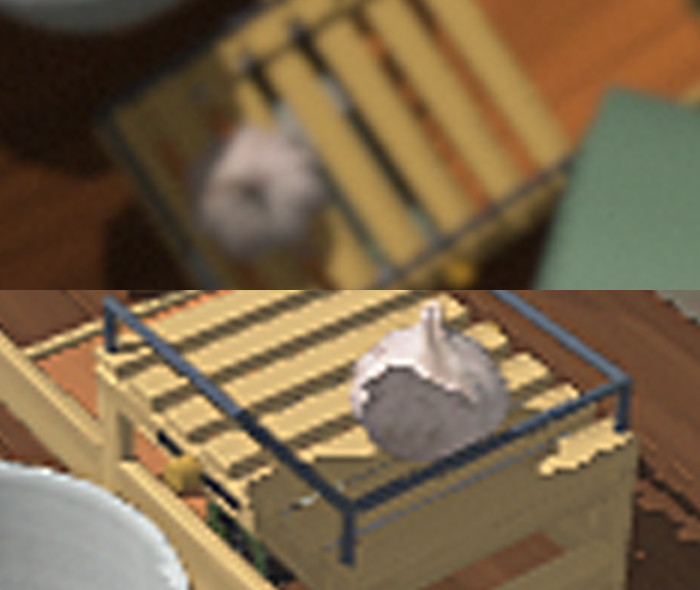

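Cap is visible at (235,540) beyond the keeper's knob (185,472). That fits a held jar at rack x of about 45. Returning the spatula.

Converted, -146 mm / 750 = -0.1947, -142 mm / 750 = -0.1893, -0.075 rad / 3.1416 = -0.0239.

Request:
carry_out(
  motion=[
    [[0.0053,-0.016,0,-0.0032],[0.016,-0.0507,0,-0.0064],[0.0293,-0.0907,0,-0.0127],[0.0427,-0.1333,0,-0.0159],[0.0547,-0.1707,0,-0.0223],[0.0613,-0.1893,0,-0.0239],[0.0627,-0.1947,0,-0.0239],[0.0627,-0.1947,0,-0.0239],[0.0627,-0.1947,0,-0.0239]],
  ],
)

```text
time_s: 32.83
tcp_pos: [492.3, -197.9, 103.9]
eef_rot: [1.41, 2.806, 0.0]
force: [0.8, 0.0, -0.1]
gripper_width: 0.198
grip_force: 60.8
```

Converted, 57 mm / 750 = 0.076, 56 mm / 750 = 0.0747.

Request:
carry_out(
  motion=[
    [[0,0,0.008,0],[0,0,0.0213,0],[0,0,0.0373,0],[0,0,0.0533,0],[0,0,0.064,0],[0,0,0.0707,0],[0,0,0.0747,0],[0,0,0.076,0],[0,0,0.076,0]],
  ],
)

```text
time_s: 33.95
tcp_pos: [491.6, -198.0, 47.1]
eef_rot: [1.411, 2.806, 0.0]
force: [-0.8, 0.3, -1.5]
gripper_width: 0.201
grip_force: 60.8
```

Converted, 2.5 mm / 750 = 0.0033, 2 mm / 750 = 0.0027.

Request:
carry_out(
  motion=[
    [[0,0,0.0009,0],[0,0,0.0019,0],[0,0,0.0027,0],[0,0,0.0033,0],[0,0,0.0033,0]],
  ],
)

```text
time_s: 34.58
tcp_pos: [491.4, -197.9, 44.4]
eef_rot: [-1.411, -2.807, -0.0]
force: [-0.2, 0.9, -0.7]
gripper_width: 0.203
grip_force: 60.8
```

Request:
carry_out(
  motion=[
    [[0,0,0.0005,0],[0,0,0.0009,0],[0,0,0.0009,0]],
  ],
)

```text
time_s: 34.95
tcp_pos: [491.4, -197.9, 44.2]
eef_rot: [1.411, 2.807, 0.0]
force: [-1.9, 0.9, 6.1]
gripper_width: 0.205
grip_force: 61.5
```

Request:
carry_out(
  motion=[
    [[0,0,0,0],[0,0,0,0],[0,0,0,0],[0,0,0,0],[0,0,0,0]],
  ],
  claw=0.35,
)

```text
time_s: 35.58
tcp_pos: [491.4, -197.9, 43.6]
eef_rot: [-1.411, -2.807, -0.0]
force: [-0.1, -0.1, -1.3]
gripper_width: 0.648
grip_force: 0.0
```

Converted, -130 mm / 750 = -0.1733, -120 mm / 750 = -0.16.

Request:
carry_out(
  motion=[
    [[0,0,-0.008,0],[0,0,-0.0267,0],[0,0,-0.0533,0],[0,0,-0.0867,0],[0,0,-0.1267,0],[-0.04,0,-0.16,0],[-0.08,0,-0.1733,0],[-0.08,0,-0.1733,0],[-0.08,0,-0.1733,0]],
  ],
)

```text
time_s: 36.7
tcp_pos: [526.2, -245.4, 173.5]
eef_rot: [-1.411, -2.805, -0.001]
force: [-1.2, 0.2, 0.2]
gripper_width: 0.652
grip_force: 0.0
```

```bash
python3 - <<'E'
from h import *
C={n:shot(n) for n in("side","top")}
to(491,-198,104,2.21)
p=np.array([482.3,106.5,2.135]); a=np.array([np.cos(p[2]),np.sin(p[2])])
for n in C:
  for t,z in(('spatula_edge',37.5),('spatula_grip',43),('jar_mid',70.4),('garlic',116),('pepper_jar',34),('bean_tin',34),('sill_jar',34)):
    for q in bot.pinpoint(n,t)[:1]:
      Q=onz(C[n],q['at'],z)[:2]; print(n,t,round(q['conf'],2),Q.round(1),'rack x',((Q-p[:2])@a).round(1))
q=[bot.pinpoint(n,'spatula_edge') for n in C]
if all(q): print(tri([ray(C[n],k[0]['at']) for n,k in zip(C,q)]))
E
```

```text
now [ 526.2 -245.1  173.3] yaw 2.210 tilt [ 0.002 -0.001 -1.   ] F [ 0.7  1.  -0.3] w 0.646 gf 0.0 t 36.8
  shift [58.7 -0.  69.4] turn 0.000
side spatula_edge 0.68 [391.5 -78. ] rack x -107.3
side spatula_grip 0.67 [481.8 114.2] rack x 6.8
side jar_mid 0.66 [454.  138.2] rack x 41.9
side garlic 0.68 [438.2 172.2] rack x 79.1
side pepper_jar 0.87 [ 6.932e+02 -2.000e-01] rack x -203.0
side bean_tin 0.92 [298.8 255.9] rack x 224.4
side sill_jar 0.97 [448.4 350.2] rack x 224.0
top spatula_edge 0.94 [390.5 -52.4] rack x -85.1
top spatula_grip 0.77 [ 494.6 -199.8] rack x -265.4
top garlic 0.59 [432.8 177. ] rack x 86.0
top pepper_jar 0.56 [695.8   1.8] rack x -202.6
top bean_tin 0.73 [304.  258.6] rack x 223.9
top sill_jar 0.95 [451.5 349.5] rack x 221.8
[392.09257129 -51.14580943  54.52960016]
```

```bash
python3 -c "
from station import bot
print(bot.sign_off())"
```

```text
the job is handed in; nothing more can be done
None
```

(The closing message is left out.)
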